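# Refit the filter slide and the bayonet lamp of a microscope light box

### The arm

A 6-joint arm with a two-finger parallel gripper is mounted at the origin on the work surface. World frame = base frame: x ahead of the robot, y to its left, z up, the work surface at z = 0. Lengths are in m, angles in degrees, forces in N, time in s.
With the tool pointing down it reaches from about 0.3 to 0.75 m from the base axis. Payload 8.5 kg.
Tool frame: the origin (TCP) lies at the very end of the fingers, on their centre line; the grasp point (between the pads) lies 19 mm behind it; z points along the fingers, y is the line along which they close (so a half turn about z gives the same grasp; the last joint's range is limited). The gripper opens to 85 mm and grips with 20 to 120 N. Pads are 22 mm wide; open, the fingers measure 114 mm over their backs; the gripper's body (76 mm by 85 mm) begins 54 mm behind the grasp point. The pads swing forward as they close: fully open they stand 13 mm farther back than shut.
Start: joints at [55.502, 21.807, 74.336, -0, 83.858, -12.336], TCP at [0.207, 0.509, 0.203] pointing down, gripper open.
Joint ranges: [-178.18, 178.18], [-50.72, 133.34], [12.68, 142.11], [-81.47, 261.47], [9.98, 163.14], [-165.26, 165.26]. Speed limits (degrees/s): [136.94, 136.94, 180, 180, 180, 180].

### API

Orientations are given as a 3x3 rotation matrix whose columns are the frame's x, y, z axes.
In Python, from rig import env, imaging gives the robot as it stands. The module is installed in compiled form; this text tells all that it offers.
- The arm moves only by the tool arm_command, never from a script. Its arguments are lists of equal length, an entry for each row: "turn": the turn, a rotation vector about the tool's x, y, z in units of 5 degrees (1.0 is 5 degrees), a list of three; "xyz": the shift along the tool's x, y, z in units of 50 mm (1.0 is 50 mm), a list of three; "claw": the finger opening in mm, from 0 to 85.4. A call has 1 to 12 rows; each row shifts and turns the commanded pose from where the row before left it, along the tool's axes as they then stand; what a row does not reach is not made up. A row lasts 1/10 s, in which the tool goes at most 50 mm and 8.59 degrees, less where a joint would pass 70% of its speed; a pose out of reach is approached as far as the arm can. A call is refused whole if a number of a shift passes 1 or a number of a turn 1, either way. A call with a gripper value outside its range is refused whole. The fingers move at their own pace and stop on an object; "squeeze" is the grip in N (left out, the last holds). Time passes only in rows, so rows that do not move let the fingers close. It gives the time, the measured TCP pose, the force, the opening and the grip force at its end, in the units of the state.
- env.observe(): the state, without advancing time (a new reading comes with each control period).
- imaging.get_image(name): name is "scene" or "top" or "wrist"; returns (picture, depth): 420x560x3 uint8, blue, green, red; 420x560 float32, m along the optical axis (not along the pixel's ray), 0 where there is no reading.
- imaging.camera_info(name): a dict with "camera_matrix" (3x3 intrinsics, pixels), "rvec" (rotation vector, rad) and "tvec" (3), from world to camera coordinates, as OpenCV has them. Camera axes: x right, y down, z forward; pixel columns grow to the right and rows downward; lengths in m; the calibration is good to about 2 mm. A picture is of the moment at which its call begins: read the wrist's pose just before it. camera_info takes no time and is no camera call; for the wrist camera it gives the pose at the moment of the call.
- env.close_job(): hands the job in; it is judged then, once.
The state is a dict: "time_s": time; "q": joint angles; "qvel": joint speeds; "joint_efforts": joint torques, N m; "position": TCP position; "tool_rot": TCP orientation; "ft_force": force on the tool from outside, world axes, zero at the start; "wrist_torque": the same for the moment, N m; "grip_width": finger opening in m; "gripper_force": force on a finger pad.
Only numpy, scipy, OpenCV 4.12 (cv2) and the standard library are available. Lean on these libraries where they do the work, as an engineer would, in place of code of your own. Each camera call takes 0.05 s, during which the arm holds its last target. There are 200 camera calls.

### The job

Slide the orange filter from its grey stand all the way down into the slot on top of the white light box and let go of it. Then put the orange-handled lamp module into the round bayonet socket beside the slot, push it down against the spring, twist it a quarter turn clockwise (seen from above) as far as it goes, and finish while still gripping it there, pressed fully down: do not let go. Leave the other things on the bench where they are.

Things in the scene. Friction and masses are not known exactly. Their poses are not given: they have to be found in the camera images.
- lightbox: White light box, fixed to the bench, 140 (x) x 240 (y) x 100 high. Origin: centre of its underside. Its place and its yaw (up to 0.25 rad) vary. On its top: the dark round bayonet collar at its own y = -60 and the black-rimmed filter slot at its own y = +60, both at its x = 0.
- socket (a point): Centre of the mouth of the bayonet socket, in the collar's top face, 110 above the bench; axes as the light box's. Bore 37 in diameter with two key slots, one on either side, along the box's x, 11 wide, reaching 25 from the axis, through a 6 thick plate; below the plate the lugs may turn. Inside, 10 below the mouth, is a sprung brass seat.
- slot (a point): Centre of the mouth of the filter slot, 102 above the bench; axes as the light box's. Mouth 60 along the box's x by 9 along its y, straight down, floor 57 below the mouth.
- lamp: Loose lamp, 0.15 kg, upright on the blue mat. Origin: centre of underside, z up. Barrel 32 in diameter; lugs along +x and -x, 7 wide, out to 22 from the axis, 6 to 12 above the underside; groove 9 wide, 6 deep along x in the underside; disc 48 in diameter at 28 to 32; orange grip bar 46 along x, 20 along y, 32 to 66 above the underside. Same after a half turn; enters with x along the box's x.
- plunger (a joint): How far the seat in the socket is pressed down (m): 0 at rest, 0.014 at the bottom stop. The lamp's underside meets it 10 mm below the mouth; the lugs clear the plate and can turn from 0.008 (18 mm below); at the stop the underside is 24 mm below. Spring: 3 N at rest, 600 N/m, 11.4 N at the stop.
- rotor (a joint): Turn of the seat clockwise from above (rad): 0 at rest, stop at 1.5, no turn the other way. Its raised blade (24 along the key slots, 6 wide, 5 high) enters the lamp's groove and is turned by it with up to 0.13 rad of play each way, against a weak spring (0.015 N m at rest, 0.06 at the stop). If let go, the lamp rises to the plate and may turn back.
- filter: Orange filter slide, loose, 60 g, upright in the grey stand. Origin: centre of its lower edge; z up. Aluminium frame 56 along x, 6 thick along y, 60 high, orange window (the lowest 7 are only 50 x 3); on top an orange tab, 30 along x, 10 along y, from 60 to 86 above the lower edge: grip the tab. Either way round fits the slot.
- stand: Grey plastic stand, fixed, 80 x 60, jaws 35 high, holding the filter upright with its lower edge 8 above the bench in a slot along the stand's x, 60 x 9. Origin: centre of the underside.
- mat: Blue mat, fixed, 90 x 90 x 3, on which the lamp stands. Origin: centre of the underside. Stand and mat may swap sides.
- beaker: Empty glass beaker, 68 in diameter, 85 high; leave alone. Origin: underside.
- dish: Glass dish, 86 in diameter, 16 high, between robot and light box; leave alone. Origin: underside.
- jar: Amber jar, 56 in diameter, 75 high; leave alone. Origin: underside.
- grey_filter: Grey filter slide lying flat, 6 thick; leave alone. Origin: underside.
- old_lamp: Worn-out lamp module with a grey grip bar, 66 high, off to the side; leave alone. Origin: underside.
- brush: Brush, 150 long, lying; leave alone. Origin: underside.
There are look-alikes about, which are no part of the job. What is shaped like the lamp but black is not meant. Leave any purple look-alike of the filter alone.

How it is judged (in metres and radians):
On the way, in this order (a step that is already met when the one before it is completed fails the run):
1. the orange filter is fully down in the light box slot and let go (z of filter in the frame of slot below -0.05 m and horizontal distance between filter and slot below 0.006 m and angle between the x axis of filter and the x axis of lightbox, either way round below 0.15 rad and angle between filter's own z axis and vertical below 0.12 rad and contact force between the fingers and filter below 0.1 N), for 0.2 s.
2. the lamp module is pushed down in the socket, far enough for its lugs to clear the plate (value of joint plunger above 0.007 m and horizontal distance between lamp and socket below 0.006 m and z of lamp in the frame of socket below -0.014 m), for 0.05 s.
At the end, for the whole second after the job is handed in: Filter untouched and upright in the slot, 50 mm or more deep, within 6 mm of centre. Lamp within 5 mm of the socket axis, upright, bar within 0.3 rad of across the key slots, seat turned over 1.2 rad and pressed over 11.5 mm (lamp 20 mm deep), still, gripped with over 5 N (all of step 1 and value of joint plunger above 0.0115 m and value of joint rotor above 1.2 rad and z of lamp in the frame of socket below -0.02 m and horizontal distance between lamp and socket below 0.005 m and angle between the x axis of lamp and the y axis of lightbox, either way round below 0.3 rad and angle between lamp's own z axis and vertical below 0.1 rad and contact force between the fingers and lamp above 5 N and linear speed of lamp below 0.02 m/s); the arm keeps its last pose, push and grip.
It fails at once if a bystander (beaker, dish, jar, grey filter, old lamp or brush) is moved more than 30 mm (distance of any of beaker, dish, jar, grey_filter, old_lamp, brush from where it was at the start of the episode above 0.03 m).
It also fails if it takes over 72 s, if anything falls off the work surface, if the arm or the gripper's body presses on something with over 40 N, if the wrist force passes 120 N, or if a joint passes its speed limit or range.

## Working session

There is one attempt and no reset: what is moved stays moved. The work goes in short steps, Python scripts to look and compute and a tool call to move; the robot and the scene stay as the last step left them, time stands still between calls to the robot, and variables do not carry over. Pictures are saved under pics/ and viewed, at most 10 in all, crops included, and the job is handed in when it is done.

Besides the shell and the picture viewer there is one more tool, called after "Call:" by a JSON object that holds its "fn" and its "kwargs". arm_command: Moves the arm, as the interface text tells. Its arguments: {"type":"object","properties":{"turn":{"type":"array"},"xyz":{"type":"array"},"claw":{"type":"array"},"squeeze":{"type":"number"}},"required":["turn","xyz","claw"]}

```bash
mkdir -p pics
cat > h.py <<'E'
import numpy as np, cv2
from rig import env, imaging
def cam(n):
    i=imaging.camera_info(n); R=cv2.Rodrigues(np.array(i["rvec"],float))[0]
    return np.array(i["camera_matrix"]),R,np.array(i["tvec"],float).ravel()
def grab(n):
    c=cam(n); im,d=imaging.get_image(n); return im,d,c
def cloud(d,c):
    K,R,t=c; v,u=np.mgrid[:d.shape[0],:d.shape[1]]
    P=np.stack([(u-K[0,2])/K[0,0]*d,(v-K[1,2])/K[1,1]*d,d],-1)
    return (P-t)@R
def ray(px,c,z):
    K,R,t=c; p=np.atleast_2d(px).astype(float); C=-R.T@t
    D=np.c_[(p[:,0]-K[0,2])/K[0,0],(p[:,1]-K[1,2])/K[1,1],np.ones(len(p))]@R
    return C+D*((z-C[2])/D[:,2])[:,None]
E
python3 - <<'E'
from h import *
s=env.observe(); print({k:np.round(v,3).tolist() for k,v in s.items()})
for n in("top","scene","wrist"):
    im,d,c=grab(n); cv2.imwrite(f"pics/{n}0.png",im); np.savez(f"{n}0.npz",im=im,d=d,K=c[0],R=c[1],t=c[2]); print(n,c[0].round(1).tolist(),(-c[1].T@c[2]).round(3))
a=[cv2.imread(f"pics/{n}0.png") for n in("top","scene")]
cv2.imwrite("pics/a.png",cv2.resize(np.vstack(a),(560,840))[:, :] if 0 else a[0])
E
```

```text
{'time_s': 0.0, 'q': [55.501, 21.841, 74.387, -0.0, 83.857, -12.336], 'qvel': [-0.028, 0.104, 0.07, -0.012, 0.049, -0.017], 'joint_efforts': [0.002, -44.846, -23.128, -0.0, 0.005, -0.0], 'position': [0.207, 0.509, 0.202], 'tool_rot': [[-0.926, 0.377, -0.001], [0.377, 0.926, -0.001], [0.0, -0.001, -1.0]], 'ft_force': [-0.844, 0.191, 0.456], 'wrist_torque': [0.021, 0.021, 0.021], 'gripper_force': 0.0, 'grip_width': 0.085}
top [[522.2, 0.0, 281.3], [0.0, 522.2, 212.2], [0.0, 0.0, 1.0]] [ 3.410e-01 -1.000e-03  1.545e+00]
scene [[435.7, 0.0, 270.9], [0.0, 435.7, 213.5], [0.0, 0.0, 1.0]] [ 1.207 -0.381  0.842]
wrist [[372.1, 0.0, 280.2], [0.0, 372.1, 208.0], [0.0, 0.0, 1.0]] [0.138 0.538 0.374]
```

View pics/top0.png

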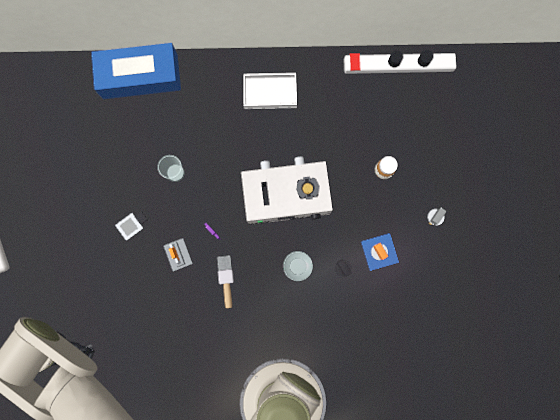

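View pics/scene0.png

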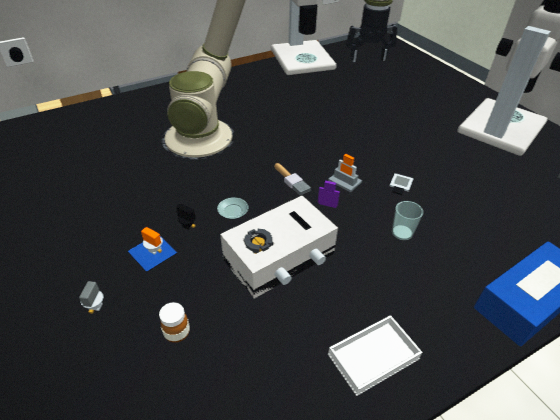

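Candidates for the filter are the orange one in the grey stand (top 177,255), the purple one (211,230) and the grey one lying flat (129,226). For the lamp they are the orange bar on the blue mat (380,252), the black one (343,268) and the grey old one (437,216). I choose the orange ones. The light box is at (287,192), with the slot at (265,194) and the socket at (308,188).

```bash
cat >> h.py <<'E'
def blobs(m,amin=20):
    n,l,s,ce=cv2.connectedComponentsWithStats(m.astype(np.uint8))
    return [(l==i) for i in np.argsort(-s[1:,4])+1 if s[i,4]>=amin]
def rect(xy):
    """min-area rect of world xy in mm -> centre(m), size(mm), direction deg of long side in (-90,90]"""
    c,s,a=cv2.minAreaRect((np.asarray(xy)*1000).astype(np.float32))
    if s[0]<s[1]: s=s[::-1]; a+=90
    return np.array(c)/1000,np.round(s,1),(a+90)%180-90
def orange(im):
    h=cv2.cvtColor(im,cv2.COLOR_BGR2HSV); return (h[...,0]>=5)&(h[...,0]<=16)&(h[...,1]>190)&(h[...,2]>120)
E
python3 - <<'E'
from h import *
z=np.load("top0.npz"); im,d,c=z["im"],z["d"],(z["K"],z["R"],z["t"])
P=cloud(d,c); 
for b in blobs(orange(im),8)[:6]:
    v,u=np.nonzero(b); p=P[b]; print("orange",u.mean().round(),v.mean().round(),b.sum(),p.mean(0).round(3),p[:,2].max().round(3),p[:,2].min().round(3))
hs=cv2.cvtColor(im,cv2.COLOR_BGR2HSV)
w=(hs[...,1]<40)&(hs[...,2]>150)&(abs(P[...,2]-.1)<.015)
b=blobs(w,200)[0]; print("box",rect(P[b][:,:2]),P[b][:,2].mean())
v,u=np.nonzero(b); q=ray(np.c_[u,v],c,.1); print("boxray",rect(q[:,:2]))
m=hs[...,0]; blue=(m>100)&(m<125)&(hs[...,1]>120)&(P[...,2]<.02)
bb=[x for x in blobs(blue,50)][:3]
for x in bb: print("blue",rect(P[x][:,:2]))
o=P[...,2]>.006
for x in blobs(o&(P[...,2]<.2),8): print(np.round(P[x].mean(0),3),round(float(P[x][:,2].max()),3),x.sum())
crops=[im[235:275,155:200],im[230:275,355:405],im[155:230,235:340]]
cv2.imwrite("pics/crop1.png",np.hstack([cv2.resize(x,(260,300),interpolation=cv2.INTER_CUBIC) for x in crops]))
E
```

```text
orange 174.0 253.0 23 [0.429 0.295 0.074] 0.096 0.045
box (array([ 0.59544489, -0.0240121 ]), array([240.5, 141.5]), -83.98818302154541) 0.09987879891391449
boxray (array([ 0.59495764, -0.02366324]), array([239.8, 140.5]), -84.10538530349731)
blue (array([ 0.4251637 , -0.29660257]), array([91.4, 90.9]), -75.19152736663818)
blue (array([0.92489453, 0.38900177]), array([194.5,   8.3]), -83.36178541183472)
[ 0.593 -0.024  0.094] 0.118 4676
[0.97  0.412 0.072] 0.093 4027
[0.057 0.    0.086] 0.2 2584
[ 0.994 -0.378  0.034] 0.075 2076
[0.922 0.014 0.017] 0.038 990
[0.358 0.157 0.018] 0.029 551
[0.427 0.295 0.03 ] 0.101 470
[0.679 0.312 0.05 ] 0.091 433
[ 0.387 -0.053  0.012] 0.025 384
[ 0.664 -0.315  0.061] 0.082 376
[ 0.42  -0.287  0.05 ] 0.077 244
[ 0.519 -0.456  0.049] 0.074 240
[0.518 0.437 0.009] 0.016 238
[ 0.378 -0.181  0.05 ] 0.075 223
[0.423 0.803 0.022] 0.035 182
[0.488 0.188 0.069] 0.091 75
[0.914 0.053 0.008] 0.015 25
[ 0.379 -0.053  0.009] 0.012 9
[0.933 0.05  0.008] 0.01 9
[0.93  0.068 0.007] 0.01 9
[0.635 0.646 0.008] 0.01 8
[ 0.407 -0.261  0.008] 0.012 8
```

View pics/crop1.png

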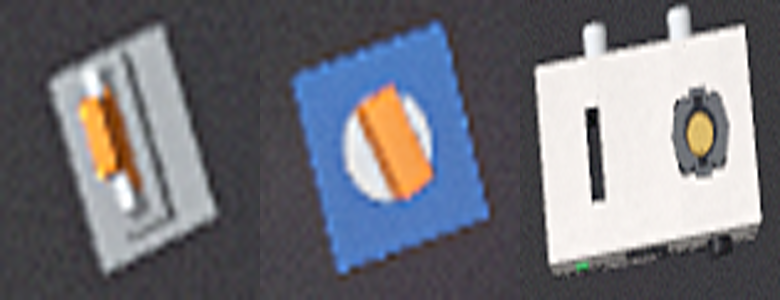

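The crop confirms the orange tab in the grey stand (left), the orange bar on the blue mat (middle), and the box with its slot and brass seat (right).

```bash
cat >> h.py <<'E'
def plan(p,xang):
    """shift (units of 50 mm, current tool axes) and turn about z (units of 5 deg) to TCP p, tool x at xang deg; residual tilt"""
    s=env.observe(); R=np.array(s["tool_rot"]); d=R.T@(np.array(p)-s["position"])
    a=np.degrees(np.arctan2(R[1,0],R[0,0])); t=(xang-a+180)%360-180
    print("pos",np.round(s["position"],4),"xang",a.round(2),"| shift",(d/.05).round(3),"turnz",round(-t/5,3),"z-tilt",R[:2,2].round(4),"q6",round(s["q"][5],1),"t",s["time_s"])
E
python3 - <<'E'
from h import *
K,R,t=cam("wrist"); s=env.observe(); T=np.array(s["tool_rot"])
print("cam in tool",(T.T@(-R.T@t-s["position"])).round(4),"axes cols",(T.T@R.T).round(3).tolist())
plan([.429,.295,.26],198)
E
```

```text
cam in tool [ 0.0751  0.     -0.1717] axes cols [[0.001, -0.955, -0.296], [1.0, 0.001, -0.0], [0.001, -0.296, 0.955]]
pos [0.2073 0.5092 0.2026] xang 157.84 | shift [-5.721 -2.296 -1.148] turnz -8.033 z-tilt [-0.0006 -0.0009] q6 -12.3 t 0.15
```

Call:
{"fn": "arm_command", "kwargs": {"turn": [[0, 0, 0], [0, 0, 0], [0, 0, 0], [0, 0, 0], [0, 0, 0], [0, 0, 0], [0, 0, 0], [0, 0, 0], [0, 0, 0], [0, 0, 0], [0, 0, 0], [0, 0, 0]], "xyz": [[-0.3, -0.12, -0.06], [-0.5, -0.2, -0.1], [-0.5, -0.2, -0.1], [-0.5, -0.2, -0.1], [-0.55, -0.22, -0.1], [-0.55, -0.22, -0.1], [-0.55, -0.22, -0.1], [-0.55, -0.22, -0.12], [-0.55, -0.22, -0.12], [-0.5, -0.2, -0.1], [-0.4, -0.16, -0.1], [-0.27, -0.12, -0.05]], "claw": [85, 85, 85, 85, 85, 85, 85, 85, 85, 85, 85, 85]}}

```text
time_s: 1.35
position: [0.4302, 0.2932, 0.2609]
tool_rot: [[-0.926, 0.379, 0.001], [0.379, 0.926, -0.0], [-0.001, 0.0, -1.0]]
ft_force: [0.3, -0.2, -0.7]
grip_width: 0.0846
gripper_force: 0.0
```

Call:
{"fn": "arm_command", "kwargs": {"turn": [[0, 0, -0.4], [0, 0, -0.8], [0, 0, -1], [0, 0, -1], [0, 0, -1], [0, 0, -1], [0, 0, -1], [0, 0, -0.8], [0, 0, -0.6], [0, 0, -0.4], [0, 0, 0], [0, 0, 0]], "xyz": [[0, 0, 0], [0, 0, 0], [0, 0, 0], [0, 0, 0], [0, 0, 0], [0, 0, 0], [0, 0, 0], [0, 0, 0], [0, 0, 0], [0, 0, 0], [0, 0, 0], [0, 0, 0]], "claw": [85, 85, 85, 85, 85, 85, 85, 85, 85, 85, 85, 85]}}

```text
time_s: 2.55
position: [0.4289, 0.2947, 0.2605]
tool_rot: [[-0.952, -0.305, -0.0], [-0.305, 0.952, -0.0], [0.0, -0.0, -1.0]]
ft_force: [0.7, 0.4, -0.4]
grip_width: 0.0853
gripper_force: 0.0
```

Run:
```python
from h import *
im,d,c=grab("wrist"); cv2.imwrite("pics/w1.png",im); np.savez("w1.npz",im=im,d=d,K=c[0],R=c[1],t=c[2])
P=cloud(d,c); 
for b in blobs(orange(im),100)[:4]:
    v,u=np.nonzero(b); p=P[b]; print(u.mean().round(),v.mean().round(),b.sum(),p[:,2].min().round(3),p[:,2].max().round(3))
    top=b&(abs(P[...,2]-.094)<.004)
    if top.sum()>30:
        v,u=np.nonzero(top); print("top",rect(P[top][:,:2]),rect(ray(np.c_[u,v],c,.094)[:,:2]),P[top].mean(0))
plan([.429,.295,.26],198)
```

```text
pos [0.4289 0.2948 0.2605] xang -162.21 | shift [-0.003  0.003  0.01 ] turnz -0.042 z-tilt [-0.0001 -0.    ] q6 -86.3 t 2.6
```

View pics/w1.png

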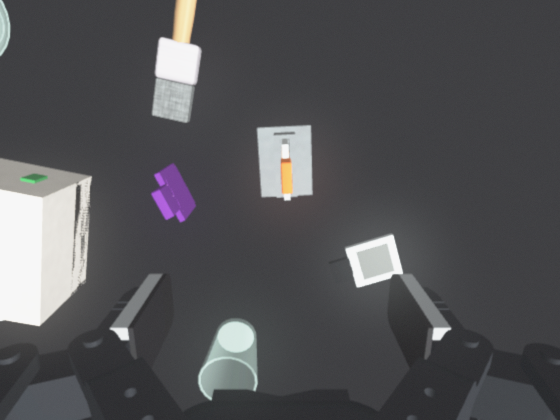

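The picture shows the filter's tab at (287,177) in its stand (285,160). The purple look-alike is at (175,195) and the grey one at (375,260).

Run:
```python
from h import *
z=np.load("w1.npz"); im,d,c=z["im"],z["d"],(z["K"],z["R"],z["t"])
P=cloud(d,c); hs=cv2.cvtColor(im,cv2.COLOR_BGR2HSV)
for v in(165,175,185): print(hs[v,287],P[v,287].round(4))
m=(hs[...,0]<=20)&(hs[...,1]>150)&(hs[...,2]>120); m[:120]=0
b=blobs(m,50)[0]; v,u=np.nonzero(b); print(u.min(),u.max(),v.min(),v.max(),b.sum())
Z=P[...,2][b]; print(np.histogram(Z,bins=[0,.03,.06,.08,.088,.092,.096,.1,.11]))
t=b&(abs(P[...,2]-.094)<.005); v,u=np.nonzero(t); print(rect(ray(np.c_[u,v],c,.094)[:,:2]),rect(P[t][:,:2]))
reg=np.zeros_like(b); reg[110:215,240:330]=1
for lo,hi,n in((.003,.12,"all"),(.06,.07,"frame top"),(.03,.038,"jaw")):
    t=reg&(P[...,2]>lo)&(P[...,2]<hi); print(n,t.sum(),rect(P[t][:,:2]),P[t].mean(0).round(4))
g=(hs[...,1]<60)&(hs[...,2]>60)&reg&(P[...,2]<.055); g=blobs(g,50)[0]; print(rect(P[g][:,:2]))
```

```text
[ 20 140 247] [0.4155 0.2967 0.0949]
[ 20 140 247] [0.4244 0.2996 0.0945]
[ 20 139 247] [0.4335 0.3026 0.0945]Traceback (most recent call last):
  File "<stdin>", line 6, in <module>
IndexError: list index out of range
```

```bash
cat >> h.py <<'E'
def orange(im):
    h=cv2.cvtColor(im,cv2.COLOR_BGR2HSV); return (h[...,0]>=4)&(h[...,0]<=23)&(h[...,1]>115)&(h[...,2]>100)
E
python3 - <<'E'
from h import *
z=np.load("w1.npz"); im,d,c=z["im"],z["d"],(z["K"],z["R"],z["t"])
P=cloud(d,c); hs=cv2.cvtColor(im,cv2.COLOR_BGR2HSV)
m=orange(im); m[:120]=0; b=blobs(m,50)[0]; v,u=np.nonzero(b); print(u.min(),u.max(),v.min(),v.max(),b.sum())
t=b&(abs(P[...,2]-.094)<.005); v,u=np.nonzero(t); print(rect(ray(np.c_[u,v],c,.094)[:,:2]),rect(P[t][:,:2]))
reg=np.zeros_like(b); reg[110:215,240:330]=1
for lo,hi,n in((.06,.073,"frame top"),(.003,.03,"base"),(.03,.038,"jaw")):
    t=reg&(P[...,2]>lo)&(P[...,2]<hi); print(n,t.sum(),rect(P[t][:,:2]),P[t].mean(0).round(4))
E
```

```text
281 291 159 192 331
(array([0.42676105, 0.29944373]), array([28.8,  8.9]), 20.831621170043945) (array([0.42696481, 0.29951071]), array([28.2,  8.9]), 20.858619689941406)
frame top 137 (array([0.42800571, 0.29952823]), array([56.2,  7.4]), 20.48971939086914) [0.4193 0.297  0.0684]
base 2383 (array([0.42533099, 0.30487225]), array([100. ,  98.1]), 12.107738494873047) [0.4239 0.2987 0.0091]
jaw 783 (array([0.4277233 , 0.30017462]), array([67.9, 23. ]), 20.555753707885742) [0.4242 0.2987 0.0357]
```

```bash
python3 -c "
from h import *
plan([.4272,.2995,.068],200.6)"
```

```text
pos [0.4289 0.2948 0.2605] xang -162.21 | shift [0.004 0.1   3.85 ] turnz -0.562 z-tilt [-0.0001 -0.    ] q6 -86.3 t 2.6
```

Call:
{"fn": "arm_command", "kwargs": {"turn": [[0, 0, -0.28], [0, 0, -0.28], [0, 0, 0], [0, 0, 0], [0, 0, 0], [0, 0, 0], [0, 0, 0], [0, 0, 0], [0, 0, 0], [0, 0, 0], [0, 0, 0], [0, 0, 0]], "xyz": [[0, 0.05, 0], [0, 0.05, 0], [0, 0, 0.4], [0, 0, 0.5], [0, 0, 0.5], [0, 0, 0.5], [0, 0, 0.5], [0, 0, 0.5], [0, 0, 0.4], [0, 0, 0.3], [0, 0, 0.2], [0, 0, 0.05]], "claw": [85, 60, 60, 60, 60, 60, 60, 60, 60, 60, 60, 60]}}

```text
time_s: 3.8
position: [0.427, 0.2997, 0.0672]
tool_rot: [[-0.936, -0.353, -0.001], [-0.353, 0.936, -0.001], [0.002, -0.0, -1.0]]
ft_force: [-0.9, -1.0, 0.7]
grip_width: 0.0599
gripper_force: 0.0
```

```bash
python3 -c "
from h import *
plan([.4272,.2995,.068],200.6)"
```

```text
pos [0.427  0.2997 0.0672] xang -159.33 | shift [-0.002 -0.005 -0.016] turnz 0.015 z-tilt [-0.0014 -0.0006] q6 -88.6 t 3.8
```

Call:
{"fn": "arm_command", "kwargs": {"turn": [[0, 0, 0], [0, 0, 0], [0, 0, 0], [0, 0, 0], [0, 0, 0], [0, 0, 0], [0, 0, 0], [0, 0, 0], [0, 0, 0], [0, 0, 0]], "xyz": [[0, 0, 0], [0, 0, 0], [0, 0, 0], [0, 0, 0], [0, 0, 0], [0, 0, 0], [0, 0, 0], [0, 0, 0], [0, 0, 0], [0, 0, 0]], "claw": [40, 20, 5, 0, 0, 0, 0, 0, 0, 0], "squeeze": 50}}

```text
time_s: 4.8
position: [0.4274, 0.2997, 0.068]
tool_rot: [[-0.936, -0.352, 0.0], [-0.352, 0.936, 0.0], [-0.0, -0.0, -1.0]]
ft_force: [0.3, -0.1, -0.3]
grip_width: 0.0002
gripper_force: 0.0
```

Call:
{"fn": "arm_command", "kwargs": {"turn": [[0, 0, 0], [0, 0, 0], [0, 0, 0], [0, 0, 0], [0, 0, 0], [0, 0, 0], [0, 0, 0], [0, 0, 0], [0, 0, 0], [0, 0, 0]], "xyz": [[0, 0, -0.1], [0, 0, -0.2], [0, 0, -0.3], [0, 0, -0.4], [0, 0, -0.4], [0, 0, -0.4], [0, 0, -0.4], [0, 0, -0.3], [0, 0, -0.2], [0, 0, -0.1]], "claw": [0, 0, 0, 0, 0, 0, 0, 0, 0, 0]}}

```text
time_s: 5.8
position: [0.4275, 0.2998, 0.2093]
tool_rot: [[-0.936, -0.353, 0.002], [-0.353, 0.936, 0.001], [-0.002, 0.0, -1.0]]
ft_force: [1.2, 0.2, 0.4]
grip_width: 0.0
gripper_force: 0.0
```

```bash
python3 -c "
from h import *
s=env.observe(); print(s['grip_width'],s['gripper_force'])
plan([.45,-.06,.22],186)"
```

```text
4.113596838606585e-05 0.0
pos [0.4275 0.2998 0.2093] xang -159.36 | shift [ 2.115 -6.892 -0.218] turnz 2.928 z-tilt [0.0015 0.0006] q6 -88.6 t 5.8
```

Run:
```python
from h import *
out=[]
for n in("wrist","scene"):
    im,d,c=grab(n); np.savez(n+"1.npz",im=im,d=d,K=c[0],R=c[1],t=c[2])
    out.append(im if n=="wrist" else cv2.resize(im[120:260,260:450],(560,413)))
    P=cloud(d,c)
    for b in blobs(orange(im)&(P[...,2]>.03)&(P[...,2]<.2),30)[:3]:
        v,u=np.nonzero(b); print(n,u.mean().round(),v.mean().round(),b.sum(),P[b].mean(0).round(4),P[b][:,2].max().round(3))
cv2.imwrite("pics/w2.png",cv2.resize(np.vstack(out),(400,590)))
```

```text
wrist 280.0 188.0 457 [0.4253 0.2988 0.0935] 0.097
scene 151.0 236.0 243 [ 0.4306 -0.289   0.0579] 0.071
scene 347.0 164.0 187 [0.4309 0.2964 0.0641] 0.096
scene 177.0 327.0 166 [ 0.6911 -0.3181  0.0445] 0.055
```

View pics/w2.png

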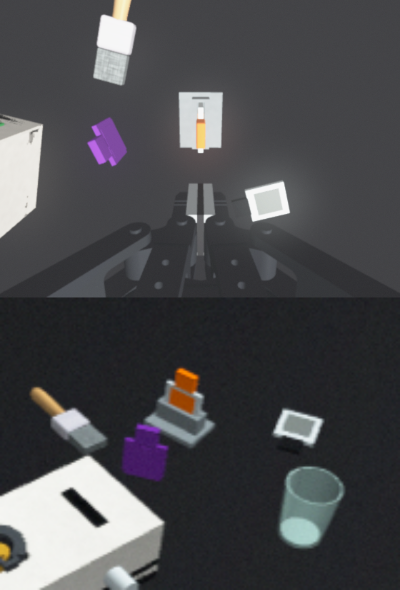

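Run:
```python
from h import *
s=env.observe()
for n in("scene","top"):
    im,d,c=grab(n); X=c[1]@np.array(s["position"])+c[2]; p=c[0]@X; p=p[:2]/p[2]; print(n,p,X[2])
    cv2.circle(im,tuple(int(x) for x in p),5,(0,0,255),1); cv2.imwrite(f"pics/{n}2.png",im)
a=cv2.imread("pics/scene2.png"); b=cv2.imread("pics/top2.png"); cv2.imwrite("pics/st2.png",cv2.resize(np.hstack([a,b]),(800,300)))
```

```text
scene [353.71294687 120.40440686] 1.1663223404500362
top [161.874521   250.83943562] 1.3347410378153897
```

View pics/st2.png

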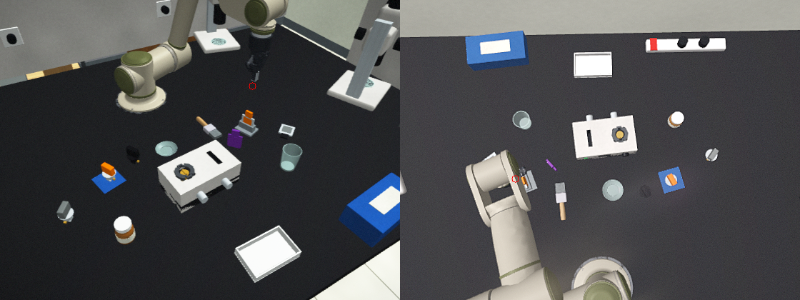

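Run:
```python
from h import *
s=env.observe(); T=np.array(s["tool_rot"]); p0=np.array(s["position"]); print(p0,s["q"],s["grip_width"])
z=np.load("wrist1.npz"); d,c=z["d"],(z["K"],z["R"],z["t"]); X=(cloud(d,c)-p0)@T
for v in range(225,330,6): print(v,[(u,X[v,u].round(3).tolist()) for u in(268,276,280,284,292)], z["im"][v,272].tolist())
z=np.load("scene1.npz"); d,c=z["d"],(z["K"],z["R"],z["t"]); P=cloud(d,c)
m=(np.hypot(P[...,0]-p0[0],P[...,1]-p0[1])<.06)&(P[...,2]>.13); print("scene lowest gripper z",np.sort(P[m][:,2])[:15].round(3), P[m][np.argsort(P[m][:,2])[:8]].round(3).tolist())
```

```text
[0.42712282 0.29958529 0.20746025] [ 2.20307260e+01  1.88036327e+01  7.82459248e+01 -1.00071095e-03
  8.30140263e+01 -8.86072978e+01] -0.00010665352408406492
225 [(268, [-0.063, -0.013, 0.208]), (276, [-0.062, -0.005, 0.206]), (280, [-0.063, -0.0, 0.207]), (284, [-0.062, 0.004, 0.206]), (292, [-0.063, 0.013, 0.207])] [80, 79, 86]
231 [(268, [-0.069, -0.013, 0.206]), (276, [-0.069, -0.005, 0.206]), (280, [-0.069, -0.0, 0.206]), (284, [-0.07, 0.004, 0.207]), (292, [-0.069, 0.013, 0.206])] [78, 76, 81]
237 [(268, [-0.076, -0.013, 0.205]), (276, [-0.076, -0.005, 0.206]), (280, [-0.077, -0.0, 0.207]), (284, [-0.077, 0.004, 0.207]), (292, [-0.077, 0.013, 0.206])] [76, 74, 80]
243 [(268, [-0.083, -0.014, 0.206]), (276, [-0.084, -0.005, 0.208]), (280, [-0.083, -0.0, 0.206]), (284, [-0.084, 0.004, 0.207]), (292, [-0.083, 0.013, 0.205])] [76, 75, 78]
249 [(268, [-0.091, -0.014, 0.206]), (276, [-0.091, -0.005, 0.206]), (280, [-0.091, -0.0, 0.206]), (284, [-0.091, 0.004, 0.207]), (292, [-0.092, 0.013, 0.208])] [77, 74, 77]
255 [(268, [-0.098, -0.014, 0.206]), (276, [-0.098, -0.005, 0.206]), (280
[... 1777 characters left out ...]
-0.068]), (292, [0.011, 0.003, -0.076])] [61, 57, 57]
321 [(268, [0.011, -0.004, -0.079]), (276, [0.004, -0.002, -0.068]), (280, [0.004, -0.0, -0.068]), (284, [0.003, 0.001, -0.068]), (292, [0.012, 0.003, -0.08])] [66, 62, 61]
327 [(268, [0.012, -0.004, -0.083]), (276, [0.001, -0.002, -0.068]), (280, [0.001, -0.0, -0.068]), (284, [0.001, 0.001, -0.068]), (292, [0.012, 0.003, -0.083])] [75, 72, 70]
scene lowest gripper z [0.235 0.237 0.237 0.237 0.237 0.238 0.238 0.238 0.239 0.24  0.24  0.241
 0.241 0.241 0.242] [[0.424, 0.292, 0.235], [0.428, 0.292, 0.237], [0.422, 0.29, 0.237], [0.435, 0.293, 0.237], [0.437, 0.305, 0.237], [0.431, 0.293, 0.238], [0.438, 0.295, 0.238], [0.435, 0.309, 0.238]]
```

The reported TCP lies about 30 mm beyond the real fingertips: both the wrist and the scene depth show it, and it explains the empty grasp. I'll pin the offset down and account for it.

Run:
```python
from h import *
s=env.observe(); T=np.array(s["tool_rot"]); p0=np.array(s["position"])
z=np.load("wrist1.npz"); d,c=z["d"],(z["K"],z["R"],z["t"]); X=(cloud(d,c)-p0)@T
for u in(266,270,274,286,290,294):
    v=np.nonzero(X[:,u,2]<.0)[0]; print(u,v[0],X[v[0],u].round(4))
z=np.load("scene1.npz"); d,c=z["d"],(z["K"],z["R"],z["t"]); X=(cloud(d,c)-p0)@T
m=(np.hypot(X[...,0],X[...,1])<.03)&(X[...,2]<.06); v,u=np.nonzero(m); o=np.argsort(-X[m][:,2])[:6]; print(X[m][o].round(3).tolist(),u[o],v[o])
plan([.4272,.2995,.037],200.6)
```

```text
266 147 [ 0.0752 -0.0002 -0.1733]
270 260 [ 0.0105 -0.0043 -0.0363]
274 9 [ 0.0752 -0.0002 -0.1733]
286 75 [ 0.0752 -0.0002 -0.1733]
290 260 [ 0.01    0.0038 -0.0351]
294 253 [ 0.0752 -0.0002 -0.1733]
[[0.005, -0.006, -0.027], [0.002, -0.008, -0.029], [0.008, -0.007, -0.03], [-0.005, -0.009, -0.03], [-0.011, 0.002, -0.03], [-0.001, -0.007, -0.03]] [352 353 351 355 359 354] [112 112 111 113 112 112]
pos [0.4271 0.2996 0.2075] xang -159.36 | shift [-5.000e-03 -2.000e-03  3.409e+00] turnz 0.008 z-tilt [-0.001  -0.0004] q6 -88.6 t 6.0
```

Call:
{"fn": "arm_command", "kwargs": {"turn": [[0, 0, 0], [0, 0, 0], [0, 0, 0], [0, 0, 0], [0, 0, 0], [0, 0, 0], [0, 0, 0], [0, 0, 0], [0, 0, 0], [0, 0, 0], [0, 0, 0], [0, 0, 0]], "xyz": [[0, 0, 0], [0, 0, 0], [0, 0, 0.2], [0, 0, 0.4], [0, 0, 0.5], [0, 0, 0.5], [0, 0, 0.5], [0, 0, 0.5], [0, 0, 0.4], [0, 0, 0.3], [0, 0, 0.13], [0, 0, 0]], "claw": [60, 60, 60, 60, 60, 60, 60, 60, 60, 60, 60, 60]}}

```text
time_s: 7.2
position: [0.4268, 0.2995, 0.0356]
tool_rot: [[-0.936, -0.352, -0.002], [-0.352, 0.936, -0.001], [0.002, -0.0, -1.0]]
ft_force: [-0.1, 0.5, 0.1]
grip_width: 0.0601
gripper_force: 0.0
```

Call:
{"fn": "arm_command", "kwargs": {"turn": [[0, 0, 0], [0, 0, 0], [0, 0, 0], [0, 0, 0], [0, 0, 0], [0, 0, 0], [0, 0, 0], [0, 0, 0], [0, 0, 0], [0, 0, 0]], "xyz": [[0, 0, 0], [0, 0, 0], [0, 0, 0], [0, 0, 0], [0, 0, 0], [0, 0, 0], [0, 0, 0], [0, 0, 0], [0, 0, 0], [0, 0, 0]], "claw": [40, 20, 5, 0, 0, 0, 0, 0, 0, 0], "squeeze": 50}}

```text
time_s: 8.2
position: [0.4276, 0.2999, 0.0371]
tool_rot: [[-0.936, -0.352, 0.001], [-0.352, 0.936, 0.001], [-0.001, 0.0, -1.0]]
ft_force: [-1.1, 0.3, 5.8]
grip_width: 0.0092
gripper_force: 50.6
```

Call:
{"fn": "arm_command", "kwargs": {"turn": [[0, 0, 0], [0, 0, 0], [0, 0, 0], [0, 0, 0], [0, 0, 0], [0, 0, 0], [0, 0, 0], [0, 0, 0], [0, 0, 0], [0, 0, 0], [0, 0, 0], [0, 0, 0]], "xyz": [[0, 0, -0.1], [0, 0, -0.2], [0, 0, -0.3], [0, 0, -0.4], [0, 0, -0.4], [0, 0, -0.4], [0, 0, -0.5], [0, 0, -0.5], [0, 0, -0.5], [0, 0, -0.5], [0, 0, -0.3], [0, 0, -0.1]], "claw": [0, 0, 0, 0, 0, 0, 0, 0, 0, 0, 0, 0]}}

```text
time_s: 9.4
position: [0.4276, 0.2998, 0.2487]
tool_rot: [[-0.936, -0.353, 0.003], [-0.353, 0.936, 0.001], [-0.003, 0.0, -1.0]]
ft_force: [-0.3, 0.4, -1.1]
grip_width: 0.009
gripper_force: 49.7
```

```bash
python3 -c "
from h import *
s=env.observe(); print(s['grip_width'],s['gripper_force'])
plan([.66,.045,.25],186)"
```

```text
0.008964285082910545 49.69922661781311
pos [0.4276 0.2998 0.2487] xang -159.36 | shift [-2.553 -6.407 -0.019] turnz 2.928 z-tilt [0.003  0.0012] q6 -88.6 t 9.4
```

Call:
{"fn": "arm_command", "kwargs": {"turn": [[0, 0, 0], [0, 0, 0], [0, 0, 0], [0, 0, 0], [0, 0, 0], [0, 0, 0], [0, 0, 0], [0, 0, 0], [0, 0, 0], [0, 0, 0], [0, 0, 0], [0, 0, 0]], "xyz": [[-0.1, -0.2, 0], [-0.15, -0.4, 0], [-0.25, -0.6, 0], [-0.25, -0.65, 0], [-0.25, -0.65, 0], [-0.25, -0.65, 0], [-0.25, -0.65, 0], [-0.25, -0.65, 0], [-0.25, -0.65, 0], [-0.25, -0.6, 0], [-0.2, -0.5, 0], [-0.1, -0.2, 0]], "claw": [0, 0, 0, 0, 0, 0, 0, 0, 0, 0, 0, 0]}}

```text
time_s: 10.6
position: [0.6604, 0.0424, 0.2444]
tool_rot: [[-0.937, -0.35, -0.003], [-0.35, 0.937, -0.0], [0.003, 0.001, -1.0]]
ft_force: [-0.2, 0.6, -0.5]
grip_width: 0.0089
gripper_force: 49.7
```

Call:
{"fn": "arm_command", "kwargs": {"turn": [[0, 0, 0.3], [0, 0, 0.5], [0, 0, 0.6], [0, 0, 0.6], [0, 0, 0.5], [0, 0, 0.3], [0, 0, 0.13], [0, 0, 0]], "xyz": [[0, 0, 0], [0, 0, 0], [0, 0, 0], [0, 0, 0], [0, 0, 0], [0, 0, 0], [0, 0, 0], [0, 0, 0]], "claw": [0, 0, 0, 0, 0, 0, 0, 0]}}

```text
time_s: 11.4
position: [0.6592, 0.0457, 0.2466]
tool_rot: [[-0.994, -0.105, -0.0], [-0.105, 0.994, 0.0], [0.0, 0.0, -1.0]]
ft_force: [0.2, 0.6, -1.0]
grip_width: 0.0092
gripper_force: 49.7
```

Run:
```python
from h import *
plan([.66,.045,.25],186)
im,d,c=grab("wrist"); cv2.imwrite("pics/w3.png",im); np.savez("w3.npz",im=im,d=d,K=c[0],R=c[1],t=c[2],p=env.observe()["position"],T=env.observe()["tool_rot"])
P=cloud(d,c)
t=abs(P[...,2]-.1)<.006; w=t&(im.min(2)>140); w=blobs(w,500)[0]; print("white",w.sum(),rect(P[w][:,:2]))
```

```text
pos [0.6592 0.0457 0.2466] xang -173.98 | shift [-0.015 -0.015 -0.068] turnz 0.004 z-tilt [-0.0001  0.0001] q6 -102.3 t 11.4
white 45150 (array([ 0.59521844, -0.02220415]), array([241. , 140.6]), -83.88778495788574)
```

View pics/w3.png

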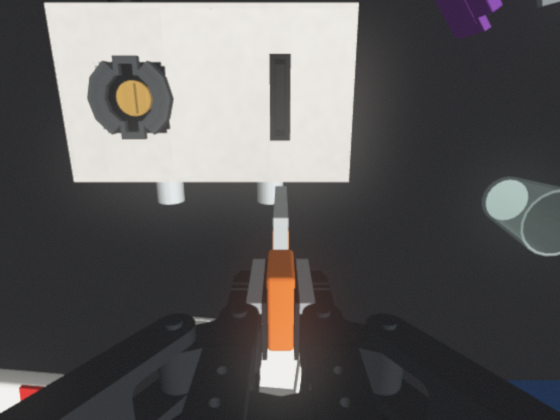

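The view shows the slot at (280,97), the collar at (131,97), and the filter gripped by its tab at (281,300).

Run:
```python
from h import *
z=np.load("w3.npz"); im,d,c=z["im"],z["d"],(z["K"],z["R"],z["t"]); p0,T=z["p"],z["T"]
P=cloud(d,c); X=(P-p0)@T
dark=im.max(2)<110; 
for n,(u0,u1,v0,v1),h in(("slot",(255,305,40,155),.102),("collar",(80,180,45,150),.11)):
    m=np.zeros_like(dark); m[v0:v1,u0:u1]=dark[v0:v1,u0:u1]; b=blobs(m)[0]
    b=cv2.morphologyEx(b.astype(np.uint8),cv2.MORPH_CLOSE,np.ones((25,25)))>0 if n=="collar" else b
    v,u=np.nonzero(b); q=ray(np.c_[u,v],c,h); print(n,b.sum(),rect(q[:,:2]),"mean",q[:,:2].mean(0).round(4),"Pz",np.percentile(P[b][:,2],[5,50,95]).round(3))
bx=np.array([.5952,-.0222]); a=np.radians(96.1); e=np.array([np.cos(a),np.sin(a)])
print("from rect: slot",bx+.06*e,"socket",bx-.06*e)
# filter in tool frame
f=(abs(X[...,1])<.02)&(X[...,2]>-.07)&(abs(X[...,0])<.05)
o=orange(im)&f; t=o&(X[...,2]<-.035); print("tab",o.sum(),rect(X[o][:,:2]),np.percentile(X[o],[2,50,98],axis=0).round(4).tolist())
for v in range(186,350,9):
    u=np.nonzero(f[v,262:300])[0]+262
    if len(u): k=u[len(u)//2]; print(v,u.min(),u.max(),X[v,k].round(4),im[v,k])
```

```text
slot 1682 (array([0.58835687, 0.03725233]), array([66.5, 15.7]), 6.467916011810303) mean [0.5871 0.0373] Pz [0.045 0.101 0.104]
collar 4797 (array([ 0.60070691, -0.08076935]), array([66.7, 61.6]), -83.93341064453125) mean [ 0.6    -0.0807] Pz [0.04  0.11  0.112]
from rect: slot [0.58882416 0.03746028] socket [ 0.60157584 -0.08186028]
tab 2696 (array([0.00038446, 0.00041969]), array([30. , 10.5]), -1.5830841064453125) [[-0.0129, -0.0045, -0.06], [0.0068, -0.0, -0.0573], [0.0151, 0.0047, -0.0355]]
186 262 297 [-0.0117 -0.0002  0.1821] [154 155 152]
195 262 297 [ 0.0276 -0.0001  0.0038] [116 117 115]
204 264 297 [ 0.0278  0.0003 -0.0122] [115 115 113]
213 274 287 [ 0.0276  0.0003 -0.0246] [112 113 110]
222 274 288 [ 0.0261  0.0003 -0.0319] [214 214 210]
231 273 288 [ 0.0222  0.0003 -0.0315] [213 214 209]
240 273 288 [ 0.0181  0.0003 -0.031 ] [214 214 211]
249 273 288 [ 0.0145  0.0003 -0.0319] [166 170 179]
258 268 293 [ 0.0148  0.0003 -0.0411] [ 46  75 125]
267 262 299 [ 0.0147  0.0003 -0.0487] [ 43  73 125]
276 262 299 [ 0.0152  0.0003 -0.0566] [ 46  79 137]
285 262 299 [ 0.0122  0.0003 -0.0575] [ 73 140 236]
294 262 299 [ 0.0083  0.0003 -0.0568] [ 74 140 236]
303 262 299 [ 0.0051  0.0003 -0.0573] [ 74 140 236]
312 262 299 [ 0.0018  0.0003 -0.0578] [ 75 141 237]
321 262 299 [-0.0012  0.0003 -0.0587] [ 78 144 237]
330 262 299 [-0.006   0.0003 -0.0571] [ 79 145 237]
339 262 299 [-0.0099  0.0003 -0.057 ] [ 81 145 238]
348 262 299 [-0.0127  0.0003 -0.0583] [ 83 146 238]
```

```bash
python3 -c "
from h import *
plan([.5886,.0371,.150],186.2)"
```

```text
pos [0.6593 0.0455 0.2466] xang -173.97 | shift [ 1.423 -0.019  1.931] turnz -0.034 z-tilt [-0.0001 -0.    ] q6 -102.3 t 11.45
```

Call:
{"fn": "arm_command", "kwargs": {"turn": [[0, 0, 0], [0, 0, 0], [0, 0, 0], [0, 0, 0], [0, 0, 0], [0, 0, 0], [0, 0, -0.03], [0, 0, 0], [0, 0, 0], [0, 0, 0], [0, 0, 0], [0, 0, 0]], "xyz": [[0.2, 0, 0], [0.3, 0, 0], [0.4, 0, 0], [0.3, 0, 0], [0.18, -0.02, 0.2], [0.04, 0, 0.3], [0, 0, 0.4], [0, 0, 0.4], [0, 0, 0.3], [0, 0, 0.2], [0, 0, 0.1], [0, 0, 0.03]], "claw": [0, 0, 0, 0, 0, 0, 0, 0, 0, 0, 0, 0]}}

```text
time_s: 12.65
position: [0.589, 0.0368, 0.1499]
tool_rot: [[-0.994, -0.107, -0.0], [-0.107, 0.994, 0.0], [0.0, 0.0, -1.0]]
ft_force: [-0.4, -0.6, -0.7]
grip_width: 0.0093
gripper_force: 49.7
```

Run:
```python
from h import *
plan([.5886,.0371,.150],186.2)
im,d,c=grab("wrist"); cv2.imwrite("pics/w4.png",im[0:420]); s=env.observe(); p0,T=s["position"],np.array(s["tool_rot"])
np.savez("w4.npz",im=im,d=d,K=c[0],R=c[1],t=c[2],p=p0,T=T)
P=cloud(d,c)
dark=(im.max(2)<110); dark[:,:220]=0; dark[:,340:]=0; dark[200:]=0
for b in blobs(dark,60)[:4]:
    v,u=np.nonzero(b); q=ray(np.c_[u,v],c,.102); print(b.sum(),u.min(),u.max(),v.min(),v.max(),rect(q[:,:2]),rect((q-p0)@T[:,:2]))
```

```text
pos [0.589  0.0368 0.1499] xang -173.85 | shift [ 0.007  0.007 -0.001] turnz -0.011 z-tilt [-0.0001  0.    ] q6 -104.1 t 12.65
11939 220 339 0 100 (array([0.49303455, 0.02577399]), array([67.4, 50.6]), -83.80520296096802) (array([ 0.09669102, -0.00064465]), array([67.4, 50.6]), 89.94584655761719)
736 269 295 165 199 (array([0.5655451 , 0.03515933]), array([21.1, 15.7]), 5.687331676483154) (array([0.02359238, 0.00093022]), array([21.1, 15.7]), 0.45356249809265137)
```

View pics/w4.png

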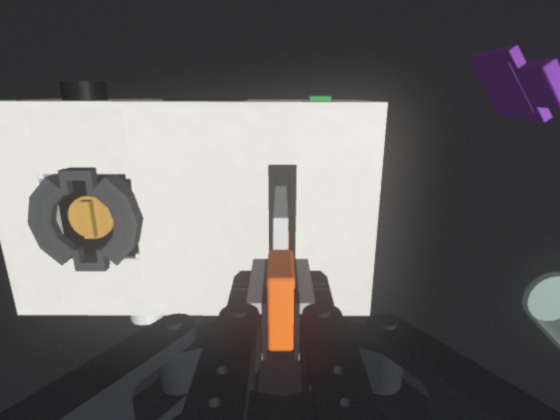

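The view shows the filter directly over the slot: slot end at (282,165), filter edge at (281,190).

Call:
{"fn": "arm_command", "kwargs": {"turn": [[0, 0, 0], [0, 0, 0], [0, 0, 0], [0, 0, 0], [0, 0, 0], [0, 0, 0], [0, 0, 0], [0, 0, 0]], "xyz": [[0.015, 0.012, 0], [0, 0, 0.1], [0, 0, 0.15], [0, 0, 0.1], [0, 0, 0.1], [0, 0, 0.1], [0, 0, 0.1], [0, 0, 0]], "claw": [0, 0, 0, 0, 0, 0, 0, 0]}}

```text
time_s: 13.5
position: [0.5878, 0.0373, 0.1167]
tool_rot: [[-0.994, -0.107, -0.001], [-0.107, 0.994, 0.0], [0.001, 0.0, -1.0]]
ft_force: [-0.3, -0.4, -0.1]
grip_width: 0.0091
gripper_force: 49.7
```

Lower edge about 14 mm below the mouth, with no force. Continuing.

Call:
{"fn": "arm_command", "kwargs": {"turn": [[0, 0, 0], [0, 0, 0], [0, 0, 0], [0, 0, 0], [0, 0, 0], [0, 0, 0], [0, 0, 0], [0, 0, 0]], "xyz": [[0, 0, 0.1], [0, 0, 0.15], [0, 0, 0.15], [0, 0, 0.15], [0, 0, 0.1], [0, 0, 0.1], [0, 0, 0.05], [0, 0, 0]], "claw": [0, 0, 0, 0, 0, 0, 0, 0]}}

```text
time_s: 14.3
position: [0.5881, 0.0373, 0.0772]
tool_rot: [[-0.994, -0.107, -0.0], [-0.107, 0.994, 0.0], [0.0, 0.0, -1.0]]
ft_force: [0.1, 0.1, -0.2]
grip_width: 0.0092
gripper_force: 49.7
```

Call:
{"fn": "arm_command", "kwargs": {"turn": [[0, 0, 0], [0, 0, 0], [0, 0, 0], [0, 0, 0], [0, 0, 0], [0, 0, 0], [0, 0, 0], [0, 0, 0], [0, 0, 0], [0, 0, 0], [0, 0, 0], [0, 0, 0]], "xyz": [[0, 0, 0.04], [0, 0, 0], [0, 0, 0], [0, 0, 0], [0, 0, 0], [0, 0, 0], [0, 0, 0], [0, 0, -0.1], [0, 0, -0.3], [0, 0, -0.5], [0, 0, -0.5], [0, 0, -0.5]], "claw": [0, 0, 15, 20, 25, 30, 30, 30, 30, 30, 30, 30]}}

```text
time_s: 15.5
position: [0.5881, 0.0373, 0.1719]
tool_rot: [[-0.994, -0.107, 0.0], [-0.107, 0.994, -0.0], [-0.0, -0.0, -1.0]]
ft_force: [0.2, -0.0, -0.6]
grip_width: 0.0301
gripper_force: 0.0
```

Run:
```python
from h import *
im,d,c=grab("wrist"); s=env.observe(); T=np.array(s["tool_rot"]); P=cloud(d,c)
m=orange(im)&(P[...,2]>.09)&(P[...,2]<.2)&(np.hypot(P[...,0]-.588,P[...,1]-.037)<.04); b=blobs(m)[0]; Z=P[b][:,2]; t=b&(P[...,2]>np.percentile(Z,60)-.003)
print("tab top z",np.percentile(Z,[5,50,95]).round(4),rect(P[t][:,:2]),"-> depth",np.median(P[t][:,2])-.086-.102)
plan([.35,-.28,.25],208)
```

```text
tab top z [0.1304 0.1316 0.1328] (array([0.58783655, 0.03756464]), array([29.4,  9.8]), 6.6160383224487305) -> depth -0.05636856574883102
pos [0.5898 0.0372 0.1764] xang -173.85 | shift [ 5.436 -5.796 -1.502] turnz -4.371 z-tilt [ 0.0075 -0.001 ] q6 -104.0 t 15.55
```

The filter is seated at 56 mm depth. Next is the lamp.

```bash
python3 -c "
from h import *
plan([.43,-.29,.24],208)"
```

```text
pos [0.5898 0.0372 0.1764] xang -173.85 | shift [ 3.868 -6.166 -1.29 ] turnz -4.371 z-tilt [ 0.0075 -0.001 ] q6 -104.0 t 15.55
```

Call:
{"fn": "arm_command", "kwargs": {"turn": [[0, 0, 0], [0, 0, 0], [0, 0, 0], [0, 0, 0], [0, 0, 0], [0, 0, 0], [0, 0, 0], [0, 0, 0], [0, 0, 0], [0, 0, 0], [0, 0, 0], [0, 0, 0]], "xyz": [[0, 0, -0.4], [0, 0, -0.5], [0.1, -0.2, -0.4], [0.4, -0.6, -0.04], [0.45, -0.7, 0], [0.5, -0.8, 0], [0.5, -0.8, 0], [0.5, -0.8, 0], [0.5, -0.8, 0], [0.45, -0.7, 0], [0.3, -0.5, 0], [0.15, -0.2, 0]], "claw": [60, 60, 60, 60, 60, 60, 60, 60, 60, 60, 60, 60]}}

```text
time_s: 16.75
position: [0.4283, -0.2887, 0.2376]
tool_rot: [[-0.995, -0.104, 0.0], [-0.104, 0.995, -0.0], [0.0, -0.0, -1.0]]
ft_force: [-0.4, 1.4, 0.5]
grip_width: 0.0601
gripper_force: 0.0
```

Call:
{"fn": "arm_command", "kwargs": {"turn": [[0, 0, -0.4], [0, 0, -0.6], [0, 0, -0.8], [0, 0, -0.8], [0, 0, -0.7], [0, 0, -0.6], [0, 0, -0.3], [0, 0, -0.17], [0, 0, 0]], "xyz": [[0, 0, 0], [0, 0, 0], [0, 0, 0], [0, 0, 0], [0, 0, 0], [0, 0, 0], [0, 0, 0], [0, 0, 0], [0, 0, 0]], "claw": [60, 60, 60, 60, 60, 60, 60, 60, 60]}}

```text
time_s: 17.65
position: [0.4295, -0.2863, 0.2376]
tool_rot: [[-0.883, -0.469, 0.0], [-0.469, 0.883, 0.0], [-0.0, -0.0, -1.0]]
ft_force: [-0.4, -0.0, -0.2]
grip_width: 0.0599
gripper_force: 0.0
```

Run:
```python
from h import *
plan([.43,-.29,.24],208)
im,d,c=grab("wrist"); cv2.imwrite("pics/w5.png",im); np.savez("w5.npz",im=im,d=d,K=c[0],R=c[1],t=c[2])
P=cloud(d,c)
for b in blobs(orange(im)&(P[...,2]>.02)&(P[...,2]<.09),60)[:2]:
    Z=P[b][:,2]; t=b&(abs(P[...,2]-.069)<.005); v,u=np.nonzero(t)
    print(b.sum(),np.percentile(Z,[5,50,95]).round(4),rect(P[t][:,:2]),rect(ray(np.c_[u,v],c,.069)[:,:2]))
```

```text
pos [ 0.4295 -0.2863  0.2376] xang -152.01 | shift [ 0.026 -0.071 -0.048] turnz -0.001 z-tilt [0.0001 0.    ] q6 -164.8 t 17.65
```

View pics/w5.png

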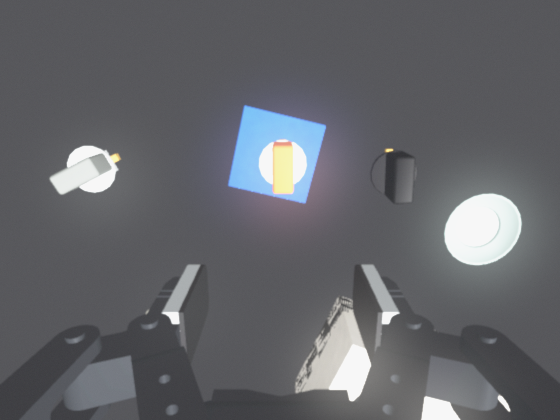

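The view shows the lamp's bar at (283,168) on the mat. The old grey lamp is at (85,172) and the black one at (400,175).

Run:
```python
from h import *
z=np.load("w5.npz"); im,d,c=z["im"],z["d"],(z["K"],z["R"],z["t"]); P=cloud(d,c)
reg=np.zeros(d.shape,bool); reg[130:205,255:320]=1
s=env.observe(); T=np.array(s["tool_rot"])
hs=cv2.cvtColor(im,cv2.COLOR_BGR2HSV); o=reg&(hs[...,0]<40)&(hs[...,1]>60)
print(np.percentile(P[o][:,2],[2,20,50,80,98]).round(4),o.sum())
t=o&(abs(P[...,2]-.069)<.006); v,u=np.nonzero(t); r=rect(ray(np.c_[u,v],c,.069)[:,:2]); print(r,rect(P[t][:,:2]))
w=reg&(P[...,2]>.028)&(P[...,2]<.042); v,u=np.nonzero(w|o)
t=reg&(P[...,2]>.06); print("bydepth",t.sum(),rect(P[t][:,:2]))
q=ray(np.c_[np.nonzero(w)[1],np.nonzero(w)[0]],c,.035)[:,:2]; cc,rr=cv2.minEnclosingCircle((q*1000).astype(np.float32)); print("disc",cc,rr)
plan([*r[0],.003+.036-.032],180+r[2])
```

```text
[0.0504 0.0688 0.0697 0.0704 0.0714] 975
(array([ 0.42159219, -0.28838504]), array([44.1, 17.9]), 28.043758392333984) (array([ 0.42184055, -0.28836761]), array([43.9, 18. ]), 28.355186462402344)
bydepth 1042 (array([ 0.40229395, -0.29887885]), array([90.6, 19.5]), 28.595108032226562)
disc (422.3885498046875, -287.5594787597656) 23.85593032836914
pos [ 0.4295 -0.2864  0.2376] xang -152.04 | shift [0.158 0.038 4.611] turnz -0.016 z-tilt [ 0.0001 -0.    ] q6 -164.8 t 17.7
```

Call:
{"fn": "arm_command", "kwargs": {"turn": [[0, 0, 0.2], [0, 0, 0.2], [0, 0, 0], [0, 0, 0], [0, 0, 0], [0, 0, 0], [0, 0, 0], [0, 0, 0], [0, 0, 0], [0, 0, 0], [0, 0, 0]], "xyz": [[0, 0, 0], [0, 0, 0], [0.08, 0.02, 0.3], [0.07, 0.02, 0.5], [0, 0, 0.5], [0, 0, 0.5], [0, 0, 0.5], [0, 0, 0.5], [0, 0, 0.5], [0, 0, 0.3], [0, 0, 0]], "claw": [60, 60, 60, 60, 60, 60, 60, 60, 60, 60, 60]}}

```text
time_s: 18.8
position: [0.421, -0.2873, 0.0559]
tool_rot: [[-0.899, -0.437, -0.003], [-0.437, 0.899, 0.003], [0.001, 0.004, -1.0]]
ft_force: [-0.3, -0.2, 0.6]
grip_width: 0.06
gripper_force: 0.0
```

```bash
python3 -c "
from h import *
plan([.4220,-.2880,.007],206)
print(env.observe()['ft_force'])"
```

```text
pos [ 0.421  -0.2873  0.0559] xang -154.07 | shift [-0.013 -0.025  0.977] turnz -0.014 z-tilt [-0.0026  0.0029] q6 -163.6 t 18.8
[-0.30059671 -0.23254546  0.64450505]
```

Call:
{"fn": "arm_command", "kwargs": {"turn": [[0, 0, 0], [0, 0, 0], [0, 0, 0], [0, 0, 0], [0, 0, 0], [0, 0, 0], [0, 0, 0]], "xyz": [[-0.01, -0.02, 0.2], [0, 0, 0.25], [0, 0, 0.25], [0, 0, 0.15], [0, 0, 0.1], [0, 0, 0.02], [0, 0, 0]], "claw": [60, 60, 60, 60, 60, 60, 60]}}

```text
time_s: 19.5
position: [0.4228, -0.2889, 0.0093]
tool_rot: [[-0.899, -0.438, 0.0], [-0.438, 0.899, -0.0], [-0.0, -0.001, -1.0]]
ft_force: [0.0, 0.5, -0.1]
grip_width: 0.06
gripper_force: 0.0
```

Call:
{"fn": "arm_command", "kwargs": {"turn": [[0, 0, 0], [0, 0, 0], [0, 0, 0], [0, 0, 0], [0, 0, 0], [0, 0, 0], [0, 0, 0], [0, 0, 0]], "xyz": [[0, 0, 0], [0, 0, 0], [0, 0, 0], [0, 0, 0], [0, 0, 0], [0, 0, 0], [0, 0, 0], [0, 0, 0]], "claw": [45, 35, 25, 15, 10, 10, 10, 10], "squeeze": 60}}

```text
time_s: 20.3
position: [0.4227, -0.2889, 0.0093]
tool_rot: [[-0.899, -0.438, 0.0], [-0.438, 0.899, -0.0], [-0.0, -0.001, -1.0]]
ft_force: [-1.2, 0.8, 5.8]
grip_width: 0.0188
gripper_force: 58.9
```

Call:
{"fn": "arm_command", "kwargs": {"turn": [[0, 0, 0], [0, 0, 0], [0, 0, 0], [0, 0, 0], [0, 0, 0.3], [0, 0, 0.5], [0, 0, 0.6], [0, 0, 0.7], [0, 0, 0.7], [0, 0, 0.6], [0, 0, 0.4], [0, 0, 0.2]], "xyz": [[0, 0, -0.1], [0, 0, -0.3], [0, 0, -0.5], [0, 0, -0.5], [0, 0, -0.5], [0, 0, -0.5], [0, 0, -0.5], [0, 0, -0.5], [0, 0, -0.5], [0, 0, -0.4], [0, 0, -0.2], [0, 0, -0.1]], "claw": [10, 10, 10, 10, 10, 10, 10, 10, 10, 10, 10, 10]}}

```text
time_s: 21.5
position: [0.4227, -0.2887, 0.2398]
tool_rot: [[-0.995, -0.103, 0.001], [-0.103, 0.995, -0.001], [-0.001, -0.001, -1.0]]
ft_force: [-0.5, -0.5, -2.3]
grip_width: 0.0193
gripper_force: 58.7
```

```bash
python3 -c "
from h import *
plan([.665,-.0745,.24],186.1)
print(env.observe()['grip_width'],env.observe()['ft_force'])"
```

```text
pos [ 0.4227 -0.2887  0.2398] xang -174.07 | shift [-5.264e+00  3.759e+00 -3.000e-03] turnz -0.033 z-tilt [ 0.0007 -0.0005] q6 -143.5 t 21.5
0.01928782820018963 [-0.48587096 -0.53165699 -2.26312561]
```

Call:
{"fn": "arm_command", "kwargs": {"turn": [[0, 0, 0], [0, 0, 0], [0, 0, 0], [0, 0, 0], [0, 0, 0], [0, 0, 0], [0, 0, 0], [0, 0, 0], [0, 0, 0], [0, 0, 0], [0, 0, 0], [0, 0, -0.03]], "xyz": [[-0.2, 0.14, 0], [-0.35, 0.25, 0], [-0.5, 0.36, 0], [-0.6, 0.43, 0], [-0.6, 0.43, 0], [-0.6, 0.43, 0], [-0.6, 0.43, 0], [-0.6, 0.43, 0], [-0.5, 0.36, 0], [-0.4, 0.28, 0], [-0.25, 0.17, 0], [-0.06, 0.05, 0]], "claw": [10, 10, 10, 10, 10, 10, 10, 10, 10, 10, 10, 10]}}

```text
time_s: 22.7
position: [0.6653, -0.0721, 0.2371]
tool_rot: [[-0.994, -0.11, -0.002], [-0.11, 0.994, 0.001], [0.002, 0.001, -1.0]]
ft_force: [1.3, 0.0, -1.2]
grip_width: 0.019
gripper_force: 58.7
```

```bash
cat > m.py <<'E'
from h import *
import sys
n=sys.argv[1]
im,d,c=grab("wrist"); s=env.observe(); p0,T=np.array(s["position"]),np.array(s["tool_rot"])
np.savez(n+".npz",im=im,d=d,K=c[0],R=c[1],t=c[2],p=p0,T=T); cv2.imwrite(f"pics/{n}.png",im)
P=cloud(d,c); X=(P-p0)@T; plan([.6012,-.0813,.14],186.1)
# brass seat is in the bore: seen through the mouth; collar ring top by depth
near=np.hypot(P[...,0]-.601,P[...,1]+.081)<.045
m=near&(abs(P[...,2]-.11)<.003)&(im.max(2)<130); b=blobs(m)[0]; v,u=np.nonzero(b); q=ray(np.c_[u,v],c,.11); print("collar",b.sum(),rect(q[:,:2]),cv2.minEnclosingCircle((q[:,:2]*1000).astype(np.float32)),"tool",rect(((q-p0)@T)[:,:2]))
f=(np.hypot(X[...,0],X[...,1])<.032)&(X[...,2]>-.08)&(X[...,2]<.02)
o=f&orange(im); print("bar",o.sum(),np.percentile(X[o],[2,50,98],axis=0).round(4).tolist())
t=o&(X[...,2]<np.percentile(X[o][:,2],20)+.004); print("bar top",rect(X[t][:,:2]),np.median(X[t][:,2]).round(4))
dd=f&(X[...,2]>-.034)&(X[...,2]<-.018)&(im.min(2)>120); print("disc",dd.sum(), cv2.minEnclosingCircle((X[dd][:,:2]*1000).astype(np.float32)) if dd.sum() else 0, np.percentile(X[dd][:,2],[10,50,90]).round(4) if dd.sum() else 0)
E
python3 m.py w6
```

```text
pos [ 0.665  -0.0726  0.2374] xang -173.71 | shift [ 1.284 -0.036  1.951] turnz 0.037 z-tilt [-0.0022  0.0009] q6 -112.6 t 22.75
collar 3127 (array([ 0.60090918, -0.08217877]), array([64.4, 62.1]), -83.64428663253784) ((601.2914428710938, -81.77034759521484), 32.58681106567383) tool (array([ 0.06454254, -0.00266376]), array([64.4, 62.1]), 89.93002319335938)
bar 7885 [[-0.0207, -0.009, -0.0611], [0.0077, 0.0002, -0.0597], [0.0223, 0.0096, -0.0311]]
bar top (array([-0.00029724,  0.00046972]), array([46., 20.]), -0.5320281982421875) -0.0599
disc 1538 ((2.771575450897217, 0.35289859771728516), 23.193470001220703) [-0.0268 -0.026  -0.025 ]
```

View pics/w6.png

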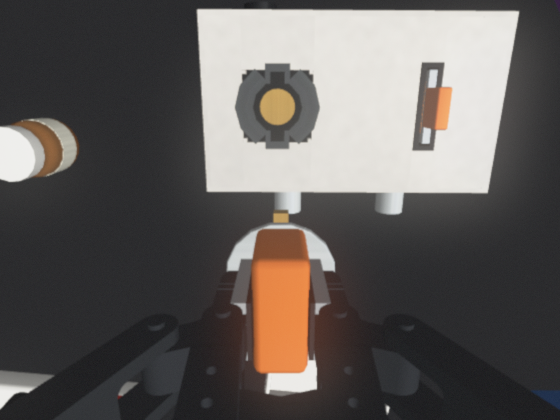

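The view shows the lamp upright in the grip at (281,300), with a lug pointing at the camera. The collar is at (278,106) and the filter is seated at (432,107).

```bash
python3 -c "
from h import *
plan([.6009,-.0825,.128],186.0)"
```

```text
pos [ 0.665  -0.0726  0.2374] xang -173.71 | shift [ 1.292 -0.059  2.191] turnz 0.057 z-tilt [-0.0022  0.0009] q6 -112.6 t 22.75
```

Call:
{"fn": "arm_command", "kwargs": {"turn": [[0, 0, 0], [0, 0, 0], [0, 0, 0], [0, 0, 0], [0, 0, 0], [0, 0, 0.05], [0, 0, 0], [0, 0, 0], [0, 0, 0], [0, 0, 0], [0, 0, 0], [0, 0, 0]], "xyz": [[0.2, 0, 0], [0.3, -0.02, 0], [0.4, -0.02, 0], [0.25, -0.02, 0.2], [0.14, 0, 0.3], [0, 0, 0.4], [0, 0, 0.4], [0, 0, 0.4], [0, 0, 0.3], [0, 0, 0.15], [0, 0, 0.04], [0, 0, 0]], "claw": [10, 10, 10, 10, 10, 10, 10, 10, 10, 10, 10, 10]}}

```text
time_s: 23.95
position: [0.6008, -0.0844, 0.1299]
tool_rot: [[-0.995, -0.102, 0.0], [-0.102, 0.995, -0.0], [-0.0, -0.0, -1.0]]
ft_force: [-0.4, -0.8, -1.9]
grip_width: 0.0193
gripper_force: 58.7
```

```bash
python3 m.py w7
python3 - <<'E'
from h import *
z=np.load("w7.npz"); im,d,c=z["im"],z["d"],(z["K"],z["R"],z["t"]); p0,T=z["p"],z["T"]; P=cloud(d,c)
w=(abs(P[...,2]-.1)<.006)&(im.min(2)>130); w=blobs(w,500)[0]; w=cv2.morphologyEx(w.astype(np.uint8),cv2.MORPH_OPEN,np.ones((5,5)))>0
print("box",rect(P[w][:,:2]))
plan([.6009,-.0825,.128],186.0)
E
```

```text
pos [ 0.601  -0.0844  0.1303] xang -174.12 | shift [-0.011  0.061 -0.195] turnz -0.044 z-tilt [ 0.0011 -0.0004] q6 -115.0 t 24.0
collar 3565 (array([ 0.59066864, -0.08156412]), array([64.8, 45.6]), 88.76947784423828) ((600.146240234375, -81.66199493408203), 32.879066467285156) tool (array([0.00997332, 0.00386255]), array([64.8, 45.6]), -82.88771057128906)
bar 7953 [[-0.0206, -0.0093, -0.0611], [0.0081, -0.0002, -0.0597], [0.0228, 0.0092, -0.0307]]
bar top (array([-2.75302887e-04, -9.24777985e-06]), array([46.8, 19.7]), -0.13820648193359375) -0.0599
disc 1560 ((3.083472967147827, -0.0018662360962480307), 23.226810455322266) [-0.0269 -0.026  -0.0251]
box (array([ 0.59548773, -0.02527553]), array([233.8, 140.6]), -84.01028728485107)
pos [ 0.601  -0.0844  0.1303] xang -174.12 | shift [-0.003  0.037  0.045] turnz -0.024 z-tilt [ 0.0011 -0.0004] q6 -115.0 t 24.0
```

Call:
{"fn": "arm_command", "kwargs": {"turn": [[0, 0, -0.03], [0, 0, 0], [0, 0, 0], [0, 0, 0], [0, 0, 0], [0, 0, 0], [0, 0, 0], [0, 0, 0]], "xyz": [[0, 0.05, 0], [0, 0, 0.05], [0, 0, 0.07], [0, 0, 0.08], [0, 0, 0.08], [0, 0, 0.08], [0, 0, 0.04], [0, 0, 0]], "claw": [10, 10, 10, 10, 10, 10, 10, 10]}}

```text
time_s: 24.8
position: [0.6004, -0.0817, 0.1091]
tool_rot: [[-0.994, -0.105, -0.001], [-0.105, 0.994, 0.0], [0.001, 0.0, -1.0]]
ft_force: [-0.6, -0.0, -1.2]
grip_width: 0.0195
gripper_force: 58.7
```

```bash
python3 -c "
from h import *
plan([.601,-.082,.100],186.0);print(env.observe()['ft_force'],env.observe()['wrist_torque'])"
```

```text
pos [ 0.6004 -0.0817  0.1091] xang -173.96 | shift [-0.012 -0.008  0.182] turnz 0.007 z-tilt [-0.0007  0.0002] q6 -115.0 t 24.8
[-0.5911909  -0.04988441 -1.15935484] [ 0.0051142  -0.00545889  0.00589549]
```

Call:
{"fn": "arm_command", "kwargs": {"turn": [[0, 0, 0], [0, 0, 0], [0, 0, 0], [0, 0, 0], [0, 0, 0], [0, 0, 0], [0, 0, 0], [0, 0, 0]], "xyz": [[0, 0, 0.05], [0, 0, 0.06], [0, 0, 0.06], [0, 0, 0.06], [0, 0, 0.05], [0, 0, 0.03], [0, 0, 0], [0, 0, 0]], "claw": [10, 10, 10, 10, 10, 10, 10, 10]}}

```text
time_s: 25.6
position: [0.6009, -0.0818, 0.0949]
tool_rot: [[-0.994, -0.105, 0.001], [-0.105, 0.994, -0.001], [-0.001, -0.001, -1.0]]
ft_force: [-1.0, 0.5, 7.9]
grip_width: 0.0198
gripper_force: 59.8
```

```bash
python3 m.py w8; python3 -c "
from h import *
print(env.observe()['ft_force'],env.observe()['wrist_torque'])"
```

```text
pos [ 0.6008 -0.0818  0.0949] xang -173.96 | shift [-0.009  0.008 -0.901] turnz -0.012 z-tilt [ 0.0015 -0.0005] q6 -115.0 t 25.65
collar 4099 (array([ 0.59064392, -0.08289449]), array([65.2, 43.9]), -83.87499761581421) ((600.06005859375, -81.88386535644531), 32.68317413330078) tool (array([ 1.02385101e-02, -5.17730713e-05]), array([65.2, 43.9]), 89.91702270507812)
bar 7869 [[-0.0202, -0.0094, -0.0614], [0.008, -0.0002, -0.06], [0.0226, 0.0092, -0.0321]]
bar top (array([ 2.41746902e-04, -2.10981369e-05]), array([45.6, 19.7]), -0.16902923583984375) -0.0602
disc 1562 ((3.224508762359619, -0.024834632873535156), 23.243602752685547) [-0.0272 -0.0264 -0.0254]
[-1.71617086  1.10534842  8.37378036] [ 0.06292137  0.35057656 -0.05423346]
```

Call:
{"fn": "arm_command", "kwargs": {"turn": [[0, 0, 0], [0, 0, 0], [0, 0, 0], [0, 0, 0]], "xyz": [[0, 0, 0.03], [0, 0, 0.03], [0, 0, 0], [0, 0, 0]], "claw": [10, 10, 10, 10]}}

```text
time_s: 26.05
position: [0.6009, -0.0818, 0.0922]
tool_rot: [[-0.994, -0.105, 0.002], [-0.105, 0.994, -0.001], [-0.002, -0.001, -1.0]]
ft_force: [-2.4, 1.4, 9.2]
grip_width: 0.0193
gripper_force: 60.4
```

Call:
{"fn": "arm_command", "kwargs": {"turn": [[0, 0, 0], [0, 0, 0], [0, 0, 0], [0, 0, 0.4], [0, 0, 0.7], [0, 0, 0.8], [0, 0, 0.8], [0, 0, 0.8], [0, 0, 0.8], [0, 0, 0.7], [0, 0, 0.5], [0, 0, 0]], "xyz": [[0, 0, 0.03], [0, 0, 0.01], [0, 0, 0], [0, 0, 0], [0, 0, 0], [0, 0, 0], [0, 0, 0], [0, 0, 0], [0, 0, 0], [0, 0, 0], [0, 0, 0], [0, 0, 0]], "claw": [10, 10, 10, 10, 10, 10, 10, 10, 10, 10, 10, 10]}}

```text
time_s: 27.25
position: [0.601, -0.0818, 0.092]
tool_rot: [[-0.93, 0.367, 0.003], [0.367, 0.93, -0.001], [-0.003, -0.0, -1.0]]
ft_force: [-7.3, 1.3, 21.7]
grip_width: 0.0191
gripper_force: 62.1
```

```bash
python3 m.py w9; python3 -c "
from h import *
print(env.observe()['ft_force'],env.observe()['wrist_torque'])"
```

```text
pos [ 0.601  -0.0819  0.092 ] xang 158.54 | shift [-0.003  0.012 -0.96 ] turnz -5.512 z-tilt [ 0.0031 -0.0014] q6 -87.4 t 27.3
collar 4239 (array([ 0.59110193, -0.07824119]), array([65.5, 46.1]), 70.05567932128906) ((600.2117919921875, -81.42784881591797), 33.126346588134766) tool (array([ 0.01048041, -0.0002554 ]), array([65.5, 46.1]), 88.48210144042969)
bar 7702 [[-0.0203, -0.0091, -0.0615], [0.0077, -0.0, -0.0601], [0.0226, 0.0093, -0.0345]]
bar top (array([-0.00021829,  0.00016466]), array([46.5, 19.7]), -0.18117523193359375) -0.0603
disc 1582 ((0.08116190135478973, 0.0029473279137164354), 31.97988510131836) [-0.0273 -0.0265 -0.0255]
[-6.75212483  1.05941677 22.25929163] [0.33611939 1.37926564 0.04150978]
```

Call:
{"fn": "arm_command", "kwargs": {"turn": [[0, 0, 0.5], [0, 0, 0.8], [0, 0, 0.8], [0, 0, 0.8], [0, 0, 0.8], [0, 0, 0.8], [0, 0, 0.8], [0, 0, 0.8], [0, 0, 0.8], [0, 0, 0.8], [0, 0, 0.8], [0, 0, 0.5]], "xyz": [[0, 0, 0], [0, 0, 0], [0, 0, 0], [0, 0, 0], [0, 0, 0], [0, 0, 0], [0, 0, 0], [0, 0, 0], [0, 0, 0], [0, 0, 0], [0, 0, 0], [0, 0, 0]], "claw": [10, 10, 10, 10, 10, 10, 10, 10, 10, 10, 10, 10]}}

```text
time_s: 28.5
position: [0.6008, -0.0818, 0.092]
tool_rot: [[-0.397, 0.918, 0.003], [0.918, 0.397, -0.001], [-0.002, 0.002, -1.0]]
ft_force: [-8.2, 2.4, 23.8]
grip_width: 0.019
gripper_force: 62.1
```

Call:
{"fn": "arm_command", "kwargs": {"turn": [[0, 0, 0.8], [0, 0, 0.8], [0, 0, 0.8], [0, 0, 0.5], [0, 0, 0.4], [0, 0, 0], [0, 0, 0], [0, 0, 0]], "xyz": [[0, 0, 0], [0, 0, 0], [0, 0, 0], [0, 0, 0], [0, 0, 0], [0, 0, 0], [0, 0, 0], [0, 0, 0]], "claw": [10, 10, 10, 10, 10, 10, 10, 10]}}

```text
time_s: 29.3
position: [0.6011, -0.0818, 0.092]
tool_rot: [[-0.123, 0.992, 0.003], [0.992, 0.123, -0.001], [-0.002, 0.003, -1.0]]
ft_force: [-6.3, 1.6, 21.5]
grip_width: 0.019
gripper_force: 62.0
```

```bash
python3 m.py w10
python3 - <<'E'
from h import *
s=env.observe(); print(s['ft_force'],s['wrist_torque'],s['gripper_force'],np.abs(s['qvel']).max())
im,d,c=grab("top"); P=cloud(d,c); b=blobs(orange(im)&(P[...,2]>.12)&(np.hypot(P[...,0]-.588,P[...,1]-.037)<.04),3)
print([P[x].mean(0).round(3) for x in b[:2]])
E
```

```text
pos [ 0.6011 -0.0819  0.092 ] xang 97.06 | shift [ 0.009  0.006 -0.959] turnz -17.808 z-tilt [ 0.0034 -0.0014] q6 -26.0 t 29.35
collar 4439 (array([ 0.59987616, -0.07001488]), array([64. , 43.4]), 6.506725788116455) ((601.21630859375, -81.51496124267578), 33.29115295410156) tool (array([0.01186842, 0.00028371]), array([64. , 43.4]), -89.4487766623497)
bar 7750 [[-0.0202, -0.0087, -0.0615], [0.0081, 0.0004, -0.0602], [0.0228, 0.0096, -0.0336]]
bar top (array([0.00017004, 0.00055492]), array([45.9, 19.7]), -0.36597442626953125) -0.0603
disc 1634 ((-0.2668823301792145, 0.04037865996360779), 31.952560424804688) [-0.0273 -0.0265 -0.0253]
[-6.29657197  2.10181364 21.82036889] [0.34149919 1.25834351 0.09444746] 62.043508887290955 0.08358120367450936
[array([0.588, 0.036, 0.13 ])]
```

```bash
python3 -c "
from rig import env
print(env.close_job())"
```

```text
the job is handed in; nothing more can be done
None
```

I handed the job in at about 29 s. By my measurements the orange filter sits about 56 mm down in the slot, released, and the lamp is pressed to the stop, turned about 89° clockwise, and still gripped with about 62 N. The first grasp closed on nothing because the fingertips end about 32 mm short of the reported TCP; I corrected for that and nothing moved. I couldn't read the rotor or plunger directly, and the hand-in gave no verdict.

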